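Lay a standing tea carton label-up in the counter bay and press it home

TASK

Push the standing green carton over (do not pick it up while it stands) so that it lies with its orange label on top. Keeping it low, bring it into the yellow-outlined bay, centred and square with its long side along the bay, and press its end home against the red sprung stop with a firm, gentle push of about 8 N for a second, never ramming it. Let go and leave it lying there against the stop, with the jar, the tin and the bowl left alone.

Things in the scene. Friction and masses are not known exactly. Their poses are not given: they have to be found in the camera images.
- carton_center (a point): Centre of a rigid green carton, 0.24 to 0.48 kg, starts standing: 50 mm deep (its x), 56 mm wide (y), 170 mm tall (z, up while standing; centre 85 mm above the counter). Its -x face carries the orange label (folded 18 mm over the top) and starts turned roughly to the robot. Lying label up, its x axis points straight down, it is 50 mm high and 56 mm across, and its centre is 25 mm up.
- label (a point): Point on the middle of the label face, 140 mm above the foot, 25 mm from the carton's centre plane; axes as the carton's. Pushed there along the carton's own +x the standing carton tips with 0.5 to 1.5 N, falls by itself once this point has moved about 45 mm, and comes down label up.
- bay: Parking bay for one lying carton, origin at counter height on its centre line; x runs along the bay towards the stop, y across, z up. Yellow lines outline it from x = -75 to 130 mm, 90 mm apart. At the +x end stands the stop: a red pad 90 mm wide, 3 to 43 mm high, face square to x, sprung along x at 1.5 N per mm, 16 mm of travel. Sliding the carton along the counter takes 1 to 4 N more.
- stop_near (a point): Nearest place the red pad's free face can stand, 110 mm along the bay's x from its origin; axes as the bay's. The pad's carriage is clamped afresh each time, so the face is 0 to 40 mm further along x, not measured: find it by feel or sight. A push of 5 to 14 N kept up for half a second seats the carton; over 16 N damages the stop. On release the spring backs it off some mm until friction holds.
- jar: Bystander: amber jar with a red cap, 52 mm across, 100 mm tall, origin at the centre of its underside. Not to be moved.
- tin: Bystander: round tin, 64 mm across, 90 mm tall, origin at the centre of its underside. Not to be moved.
- bowl: Bystander: steel bowl, 100 mm across, 35 mm tall, origin at the centre of its underside. Not to be moved.
Mind the look-alikes: they are no part of the job. Of the things that look like the part that bears carton_center, the middle-sized one is meant.

How it is judged:
By the outcome, as a careful person would: the job done as asked, in the order asked, and still so for the second after the job is handed in, with the robot touching nothing.
It also fails if it takes over 67 s, if anything falls off the work surface, if the arm or the gripper's body presses on something with over 40 N, if the wrist force passes 120 N, or if a joint passes its speed limit or range.

ROBOT

A 6-joint arm with a two-finger parallel gripper is mounted at the origin on the work surface. World frame = base frame: x ahead of the robot, y to its left, z up, the work surface at z = 0. Lengths are in m, angles in degrees, forces in N, time in s.
With the tool pointing down it reaches from about 0.25 to 0.725 m from the base axis. Payload 9.7 kg.
Tool frame: the origin (TCP) lies midway between the tips of the shut fingers; the grasp point (between the pads) lies 19 mm behind it; z points along the fingers, x is the direction in which the jaws open and shut, and the axes are right-handed (so a half turn about z gives the same grasp; the last joint's range is limited). The gripper opens to 85 mm and grips with 20 to 120 N. Pads are 22 mm wide; open, the fingers measure 114 mm over their backs; the gripper's body (76 mm by 85 mm) begins 54 mm behind the grasp point. The pads swing forward as they close: fully open they stand 13 mm farther back than shut.
Start: joints at [-70.932, 4.979, 10.078, 95.1, 0, 90], TCP at [0.18, -0.52, 0.231] pointing down, gripper open.
Joint ranges: [-179.16, 179.16], [-48.56, 103.87], [-65.8, 70.77], [-126.05, 130.52], [-82.76, 87.17], [-180, 180]. Speed limits (degrees/s): [127.2, 127.2, 147.25, 180, 180, 180].

INTERFACE

Orientations are given as [roll, pitch, yaw] about the fixed x, y, z axes, in that order (R = Rz(yaw) Ry(pitch) Rx(roll)).
In Python, from workcell import bot, optics gives the robot as it stands.
- The arm moves only by the shell command python3 -m creep 'ROWS' [FORCE]. ROWS is JSON, a list of rows, each a list of 7 numbers: the shift along the tool's x, y, z in m, then the turn, a rotation vector about the tool's x, y, z in rad, then the opening, from 0 (shut) to 1 (fully open). A call has 1 to 8 rows; each row is the pose to reach, as a shift and turn from the pose commanded when the call began, along the tool's axes at that moment; what a row does not reach only later rows make up. A row lasts 1/10 s, in which the tool goes at most 50 mm and 8.59 degrees, less where a joint would pass 70% of its speed; a pose out of reach is approached as far as the arm can. A call with a gripper value outside its range is refused whole. The fingers move at their own pace and stop on an object; FORCE is the grip in N (left out, the last holds). Time passes only in rows, so rows that repeat a pose let the fingers close. It gives the time, the measured TCP pose, the force and the opening at its end, in the units of the state.
- bot.get_obs(): the state, without advancing time (a new reading comes with each control period).
- optics.camera(name): name is "scene" or "top"; returns the picture (480x640x3 uint8, red, green, blue); there is no depth.
- optics.camera_params(name): a dict with "camera_matrix" (3x3 intrinsics, pixels), "D" ([k1, k2, p1, p2, k3] as OpenCV has them; the pictures are not rectified), "R" (3x3) and "t" (3): a world point X has camera coordinates R X + t. Camera axes: x right, y down, z forward; pixel columns grow to the right and rows downward; lengths in m; the calibration is good to about 2 mm. A picture is of the moment at which its call begins. camera_params takes no time and is no camera call.
- bot.job_done(): hands the job in, once; it reports no verdict.
The state is a dict: "time": time; "q": joint angles; "qd": joint speeds; "joint_efforts": joint torques, N m; "ee_pos": TCP position; "tcp_rot": TCP orientation; "wrist_force": force on the tool from outside, world axes, zero at the start; "torque": the same for the moment, N m; "opening": finger opening in m.
Only numpy, scipy, OpenCV 4.12 (cv2) and the standard library are available. Lean on these libraries where they do the work, as an engineer would, in place of code of your own. Each camera call takes 0.05 s, during which the arm holds its last target.

## Working session

There is one attempt and no reset: what is moved stays moved. The work goes in short steps, Python scripts to look and compute and a shell command to move; the robot and the scene stay as the last step left them, time stands still between calls to the robot, and variables do not carry over. Pictures are saved under pics/ and viewed, and the job is handed in when it is done.

```bash
ls; mkdir -p pics; python3 - <<'E'
from workcell import bot, optics
import cv2
print(bot.get_obs())
for n in ("scene","top"):
    im=optics.camera(n); cv2.imwrite(f"pics/{n}0.png",im[:,:,::-1]); print(n,optics.camera_params(n))
E
```

```text
pics
{'time': 0.0, 'q': array([-7.09316039e+01,  5.01279080e+00,  1.00337493e+01,  9.50983794e+01,
        6.86547098e-04,  9.00014389e+01]), 'qd': array([-0.04306919,  0.0873311 , -0.08874878,  0.05057832, -0.13077842,
       -0.0305681 ]), 'joint_efforts': array([ 2.05662240e-03, -5.20398045e+01,  4.64799392e+01,  1.65025686e-02,
        1.79854292e-04,  2.18168464e-05]), 'ee_pos': array([ 0.17961359, -0.51960942,  0.23056052]), 'tcp_rot': array([-1.79999315e+02,  7.74208645e-02, -7.09330428e+01]), 'wrist_force': array([-0.02773992,  0.01487612,  0.58084567]), 'torque': array([ 0.00509649,  0.00400964, -0.02820559]), 'opening': 0.08539737329699376}
scene {'camera_matrix': array([[521.48651386,   0.        , 323.28333563],
       [  0.        , 521.48651386, 235.83552352],
       [  0.        ,   0.        ,   1.        ]]), 'D': array([0.0389167, 0.       , 0.       , 0.       , 0.       ]), 'R': array([[ 0.16214437,  0.9866997 ,  0.01152835],
       [ 0.71055158, -0.10864231, -0.69520738],
       [-0.68470845,  0.12091545, -0.71871677]]), 't': array([-0.11032154, -0.32405142,  1.60218833])}
top {'camera_matrix': array([[473.83230849,   0.        , 322.5309508 ],
       [  0.        , 473.83230849, 243.93437285],
       [  0.        ,   0.        ,   1.        ]]), 'D': array([-0.07758227,  0.        ,  0.        ,  0.        ,  0.        ]), 'R': array([[-0.00858701, -0.99993739,  0.00717478],
       [-0.99672487,  0.00798201, -0.08047245],
       [ 0.08041014, -0.0078423 , -0.99673101]]), 't': array([0.00289725, 0.58403338, 1.24296766])}
```

View pics/scene0.png

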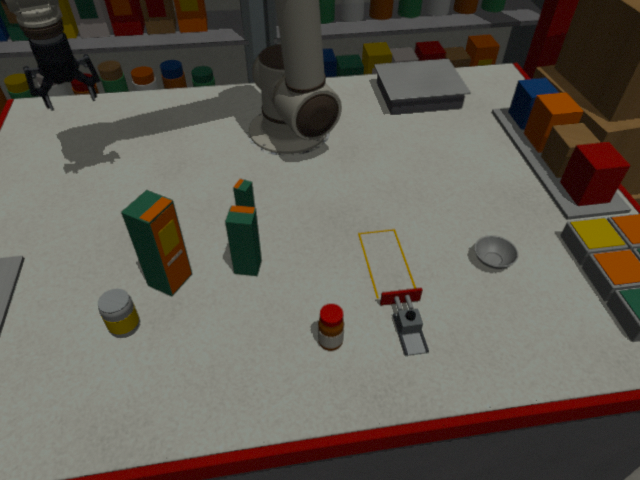

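View pics/top0.png

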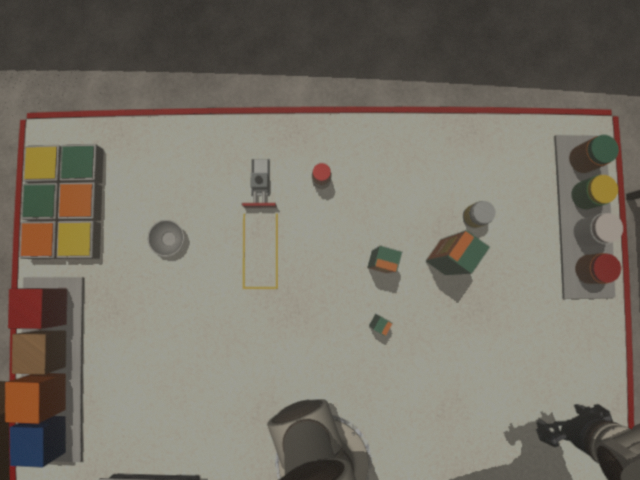

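```bash
cat > h.py <<'E'
import numpy as np, cv2
from workcell import bot, optics
P={n:optics.camera_params(n) for n in("scene","top")}
def ray(n,uv):
    p=P[n]; x=cv2.undistortPoints(np.array([[uv]],float),p["camera_matrix"],np.array(p["D"]))[0,0]
    R=np.array(p["R"]);t=np.array(p["t"]); return -R.T@t, R.T@np.array([x[0],x[1],1])
def onz(n,uv,z):
    c,d=ray(n,uv); return c+d*(z-c[2])/d[2]
def proj(n,X):
    p=P[n]; return cv2.projectPoints(np.array(X,float).reshape(-1,1,3),cv2.Rodrigues(np.array(p["R"]))[0],np.array(p["t"]),p["camera_matrix"],np.array(p["D"]))[0].reshape(-1,2)
E
python3 - <<'E'
import cv2
a=cv2.imread("pics/top0.png"); b=cv2.imread("pics/scene0.png")
cv2.imwrite("pics/topc.png",cv2.resize(a[215:350,350:500],None,fx=5,fy=4*1.25/1,interpolation=cv2.INTER_CUBIC)[:600])
cv2.imwrite("pics/topb.png",cv2.resize(a[150:300,220:340],None,fx=4,fy=4,interpolation=cv2.INTER_CUBIC))
cv2.imwrite("pics/scc.png",cv2.resize(b[170:290,200:300],None,fx=5,fy=5,interpolation=cv2.INTER_CUBIC))
E
```

```text
(no output)
```

View pics/topc.png

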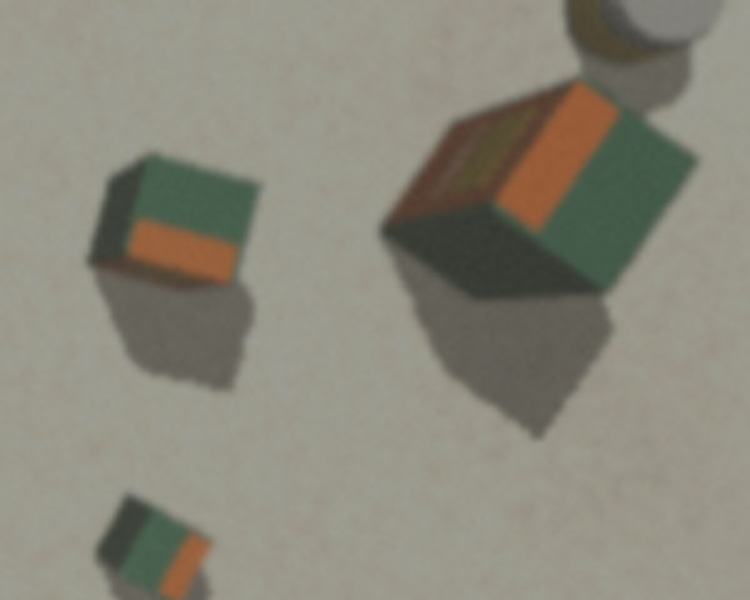

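View pics/topb.png

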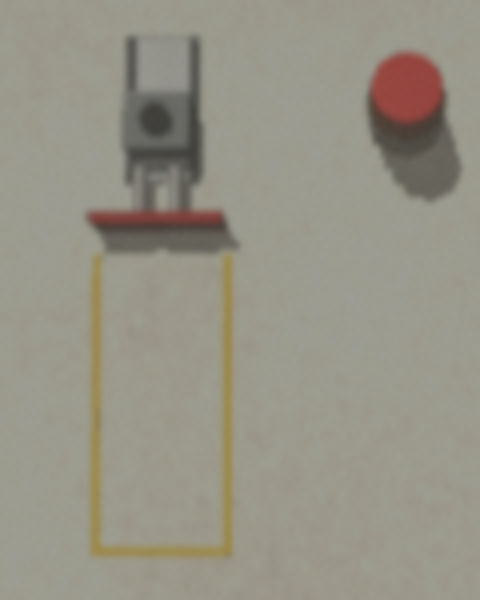

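View pics/scc.png

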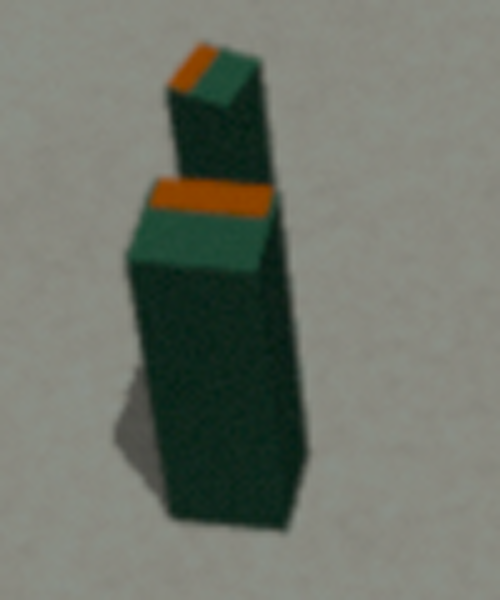

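```bash
python3 - <<'E'
from h import *
f=lambda p,o,s:[o[0]+(p[0]+.5)/s-.5,o[1]+(p[1]+.5)/s-.5]
T=[onz("top",f(p,(350,215),5),.17) for p in[(151,153),(261,184),(234,284),(126,255)]]
for t in T:print("top",t.round(4))
print("ctr",np.mean(T,0).round(4))
e1=T[0]-T[3];e2=T[1]-T[2];w=T[0]-T[1]
print(np.degrees(np.arctan2(e1[1],e1[0])),np.degrees(np.arctan2(e2[1],e2[0])),np.linalg.norm(e1),np.linalg.norm(e2),np.degrees(np.arctan2(-w[0],w[1])),np.linalg.norm(w), np.degrees(np.arctan2(-(T[3]-T[2])[0],(T[3]-T[2])[1])))
for p in[(170,518),(288,530),(307,455)]:print("scbase",onz("scene",f(p,(200,170),5),0).round(4))
for p in[(157,179),(277,187),(258,271),(130,259)]:print("sctop",onz("scene",f(p,(200,170),5),.17).round(4))
# small carton height: match its top corners between views
A=[(150,512),(212,541)]
print("small: top fold corner triangulation")
for pt,ps in[((128,494+0),(262,62))]:pass
for z in(.09,.1,.11,.12,.13):
  print(z,onz("top",f((212,541),(350,215),5),z).round(4),onz("scene",f((207,42),(200,170),5),z).round(4), onz("top",f((152,511),(350,215),5),z).round(4),onz("scene",f((262,62),(200,170),5),z).round(4),onz("scene",f((230,106),(200,170),5),z).round(4),onz("scene",f((168,92),(200,170),5),z).round(4))
g=lambda p:f(p,(220,150),4)
for n,p in dict(nl=(95,552),nr=(229,552),fl=(97,256),fr=(228,256)).items():print("bay",n,onz("top",g(p),0).round(4))
for p in[(95,224),(225,223),(88,213),(221,212)]:print("pad top edge",onz("top",g(p),.043).round(4))
print("jar",onz("top",g((406,88)),.1).round(4));print("tin",onz("top",(482,212),.09).round(4));print("bowl",onz("top",(168,239),.035).round(4))
E
```

```text
top [ 0.5681 -0.1363  0.17  ]
top [ 0.553  -0.1883  0.17  ]
top [ 0.5058 -0.1745  0.17  ]
top [ 0.52   -0.1236  0.17  ]
ctr [ 0.5367 -0.1557  0.17  ]
-14.763312702890193 -16.31757912127499 0.04980370845587683 0.049150296217319374 -16.236051691553804 0.05417139789489059 -15.54511587072622
scbase [ 0.5486 -0.1879  0.    ]
scbase [ 0.5641 -0.1348  0.    ]
scbase [ 0.5196 -0.1226  0.    ]
sctop [ 0.5047 -0.1726  0.17  ]
sctop [ 0.5173 -0.1225  0.17  ]
sctop [ 0.567  -0.1339  0.17  ]
sctop [ 0.552  -0.1856  0.17  ]
small: top fold corner triangulation
0.09 [ 0.3786 -0.1741  0.09  ] [ 0.3184 -0.1494  0.09  ] [ 0.394  -0.1441  0.09  ] [ 0.3378 -0.1234  0.09  ] [ 0.3686 -0.141   0.09  ] [ 0.3538 -0.1702  0.09  ]
0.1 [ 0.3795 -0.1726  0.1   ] [ 0.3307 -0.149   0.1   ] [ 0.3947 -0.1429  0.1   ] [ 0.3499 -0.1234  0.1   ] [ 0.3803 -0.1408  0.1   ] [ 0.3656 -0.1696  0.1   ]
0.11 [ 0.3804 -0.1711  0.11  ] [ 0.343  -0.1487  0.11  ] [ 0.3955 -0.1416  0.11  ] [ 0.3619 -0.1234  0.11  ] [ 0.3919 -0.1405  0.11  ] [ 0.3774 -0.169   0.11  ]
0.12 [ 0.3812 -0.1696  0.12  ] [ 0.3552 -0.1483  0.12  ] [ 0.3962 -0.1403  0.12  ] [ 0.3739 -0.1233  0.12  ] [ 0.4036 -0.1403  0.12  ] [ 0.3893 -0.1684  0.12  ]
0.13 [ 0.3821 -0.168   0.13  ] [ 0.3675 -0.148   0.13  ] [ 0.3969 -0.139   0.13  ] [ 0.386  -0.1233  0.13  ] [ 0.4152 -0.14    0.13  ] [ 0.4011 -0.1678  0.13  ]
bay nl [0.469  0.2132 0.    ]
bay nr [0.4684 0.1224 0.    ]
bay fl [0.671  0.2127 0.    ]
bay fr [0.6702 0.1228 0.    ]
pad top edge [0.6861 0.2073 0.043 ]
pad top edge [0.686 0.121 0.043]
pad top edge [0.6935 0.212  0.043 ]
pad top edge [0.6934 0.1236 0.043 ]
jar [7.627e-01 6.000e-04 1.000e-01]
tin [ 0.6579 -0.413   0.09  ]
bowl [0.5996 0.4102 0.035 ]
```

```bash
python3 -m creep '[[0,-0.04,0,0,0,-0.14,0]]'; python3 -c "
from h import *
o=bot.get_obs();print(o['q'],o['ee_pos'],o['tcp_rot'])"
```

```text
time: 0.2
ee_pos: [0.2153, -0.5076, 0.2308]
tcp_rot: [179.9, 0.0, -63.1]
wrist_force: [-0.0, 0.5, 0.8]
opening: 0.0732
[-6.69893273e+01  5.20165278e+00  1.02631397e+01  9.51032701e+01
 -5.33889176e-02  8.61129529e+01] [ 0.21528589 -0.50759859  0.23080041] [ 1.79949566e+02  4.53063431e-02 -6.31022806e+01]
```

```bash
python3 -m creep '[[-0.029,-0.0475,0,0,0,-0.14,0],[-0.057,-0.095,0,0,0,-0.28,0],[-0.086,-0.143,0,0,0,-0.42,0],[-0.115,-0.19,0,0,0,-0.56,0],[-0.143,-0.238,0,0,0,-0.70,0],[-0.172,-0.285,0,0,0,-0.84,0],[-0.2,-0.333,0,0,0,-0.98,0],[-0.229,-0.38,0,0,0,-1.12,0]]'
python3 -m creep '[[0,0,0,0,0,-0.14,0],[0,0,0,0,0,-0.28,0],[0,0,0,0,0,-0.42,0],[0,0,0,0,0,-0.56,0],[0,0,0,0,0,-0.70,0],[0,0,0,0,0,-0.84,0],[0,0,0,0,0,-0.98,0],[0,0,0,0,0,-1.12,0]]'; python3 -c "
from h import *
o=bot.get_obs();print(o['q'],o['ee_pos'],o['tcp_rot'],o['wrist_force'])"
```

```text
time: 1.0
ee_pos: [0.4292, -0.1651, 0.2312]
tcp_rot: [180.0, -0.0, 1.6]
wrist_force: [0.9, -0.7, -0.1]
opening: -0.0002
time: 1.8
ee_pos: [0.4284, -0.1669, 0.2309]
tcp_rot: [-180.0, 0.0, 65.8]
wrist_force: [-0.6, -0.4, 0.3]
opening: -0.0004
[-2.12897229e+01 -7.27487146e+00 -2.01295611e+00  9.53014929e+01
  3.90397745e-04  2.94626961e+00] [ 0.42843104 -0.16694768  0.23094468] [-1.79960455e+02  1.64438336e-03  6.57640079e+01] [-0.56828798 -0.37422284  0.3072527 ]
```

```bash
python3 -m creep '[[0.02,-0.003,0.02,0,0,-0.076,0],[0.04,-0.006,0.045,0,0,-0.152,0],[0.04,-0.006,0.07,0,0,-0.152,0],[0.04,-0.006,0.09,0,0,-0.152,0],[0.04,-0.006,0.09,0,0,-0.152,0]]'; python3 - <<'E'
from h import *
o=bot.get_obs();print(o['q'],o['ee_pos'],o['tcp_rot'],o['wrist_force'])
for n in("scene","top"):cv2.imwrite(f"pics/{n}1.png",optics.camera(n)[:,:,::-1])
E
```

```text
time: 2.3
ee_pos: [0.4383, -0.1275, 0.1385]
tcp_rot: [-179.7, -0.0, 74.2]
wrist_force: [-0.6, 0.3, 0.6]
opening: 0.0002
[-1.62222952e+01 -8.41388154e+00 -1.32522467e+01  8.54310733e+01
 -1.19948057e-03 -3.85222701e-01] [ 0.43832971 -0.12753775  0.13849631] [-1.79730560e+02 -6.12083169e-04  7.41629289e+01] [-0.64055966  0.28618793  0.5631309 ]
```

View pics/scene1.png

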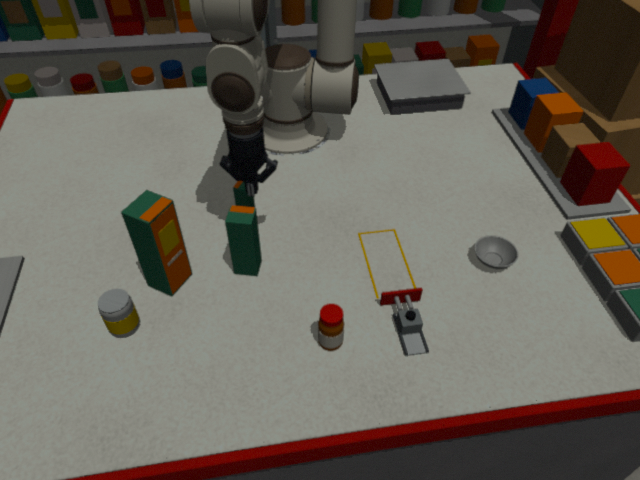

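```bash
python3 -m creep '[[0,0.015,0,0,0,0,0],[0,0.03,0,0,0,0,0],[0,0.04,0,0,0,0,0],[0,0.045,0,0,0,0,0],[0,0.05,0,0,0,0,0],[0,0.055,0,0,0,0,0],[0,0.06,0,0,0,0,0]]'
python3 -m creep '[[0,0.005,0,0,0,0,0],[0,0.01,0,0,0,0,0],[0,0.015,0,0,0,0,0],[0,0.02,0,0,0,0,0],[0,0.025,0,0,0,0,0],[0,0.03,0,0,0,0,0]]'; python3 - <<'E'
from h import *
for n in("scene","top"):cv2.imwrite(f"pics/{n}2.png",optics.camera(n)[:,:,::-1])
E
```

```text
time: 3.1
ee_pos: [0.4977, -0.1446, 0.1415]
tcp_rot: [180.0, -0.0, 74.1]
wrist_force: [0.3, -0.3, 0.3]
opening: -0.0
time: 3.7
ee_pos: [0.5268, -0.1529, 0.1413]
tcp_rot: [180.0, 0.0, 74.1]
wrist_force: [-0.2, 0.1, -0.4]
opening: -0.0003
```

View pics/scene2.png

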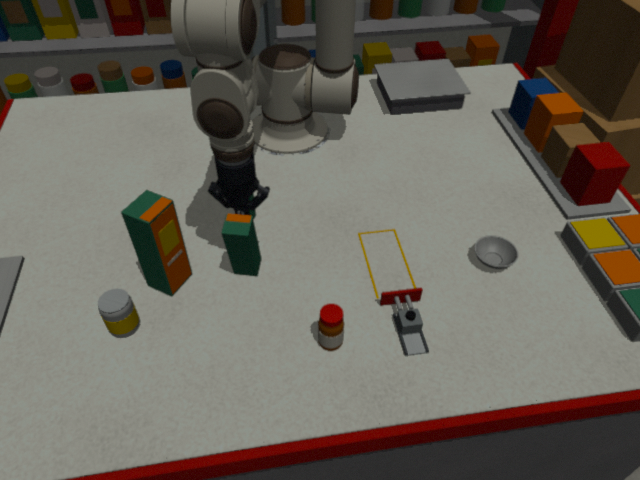

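The carton, top edge now at scene (238,217), is tilting away. I'll keep pushing slowly.

```bash
python3 -m creep '[[0,0.005,0,0,0,0,0],[0,0.01,0,0,0,0,0],[0,0.015,0,0,0,0,0],[0,0.02,0,0,0,0,0],[0,0.025,0,0,0,0,0],[0,0.03,0,0,0,0,0],[0,0.03,0,0,0,0,0],[0,0.03,0,0,0,0,0]]'; python3 - <<'E'
from h import *
for n in("scene","top"):cv2.imwrite(f"pics/{n}3.png",optics.camera(n)[:,:,::-1])
E
```

```text
time: 4.6
ee_pos: [0.5552, -0.1609, 0.1412]
tcp_rot: [-180.0, -0.0, 74.1]
wrist_force: [-0.3, 0.2, -0.1]
opening: 0.0002
```

View pics/scene3.png

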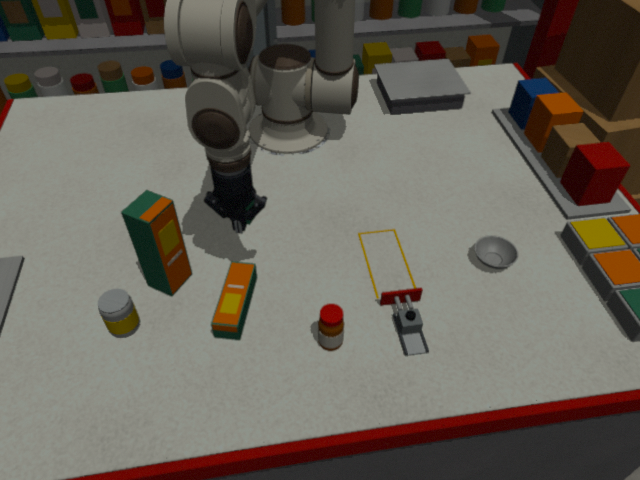

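The carton lies label up around scene (233,300). Now I'll measure its pose.

```bash
python3 - <<'E'
from h import *
for n,box in(("scene",(205,255,265,345)),("top",(350,150,430,290))):
    im=cv2.imread(f"pics/{n}3.png"); x0,y0,x1,y1=box
    hsv=cv2.cvtColor(im,cv2.COLOR_BGR2HSV); m=((hsv[...,0]<32)&(hsv[...,1]>150)&(hsv[...,2]>90)).astype(np.uint8)
    k=np.zeros_like(m);k[y0:y1,x0:x1]=m[y0:y1,x0:x1]
    k=cv2.morphologyEx(k,cv2.MORPH_CLOSE,np.ones((3,3)))
    cs=max(cv2.findContours(k,0,2)[0],key=cv2.contourArea)
    W=np.array([onz(n,p[0],.05)[:2] for p in cs])
    r=cv2.minAreaRect((W*1000).astype(np.float32)); print(n,cv2.contourArea(cs),r,cv2.boxPoints(r).round(1).tolist())
a=cv2.imread("pics/top3.png");cv2.imwrite("pics/top3c.png",cv2.resize(a[150:300,330:480],None,fx=4,fy=4,interpolation=cv2.INTER_CUBIC))
E
```

```text
scene 1384.5 ((642.455078125, -185.83551025390625), (50.47684860229492, 161.68994140625), 73.71128845214844) [[557.7999877929688, -187.39999389648438], [713.0, -232.6999969482422], [727.0999755859375, -184.3000030517578], [571.9000244140625, -138.89999389648438]]
top 112.5 ((678.31005859375, -187.92637634277344), (30.180707931518555, 85.83892822265625), 70.52739715576172) [[632.7999877929688, -187.8000030517578], [713.7000122070312, -216.5], [723.7999877929688, -188.0], [642.9000244140625, -159.39999389648438]]
```

View pics/top3c.png

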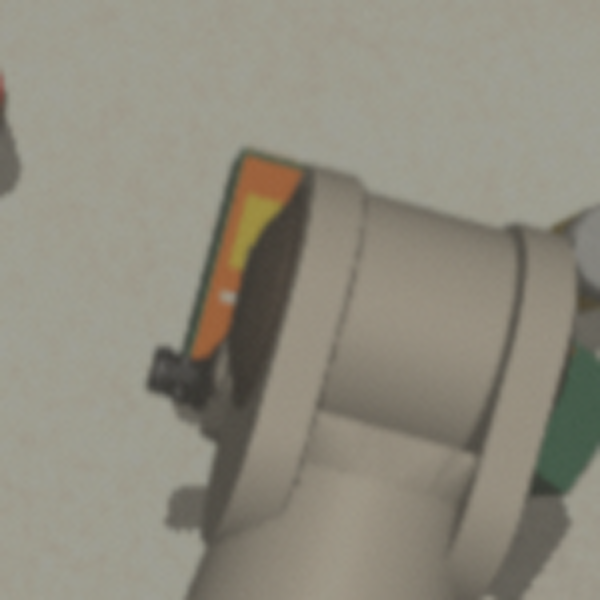

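```bash
python3 - <<'E'
from h import *
def tri(a,b):
    c1,d1=ray("top",a);c2,d2=ray("scene",b)
    A=np.stack([d1,-d2],1);s=np.linalg.lstsq(A,c2-c1,rcond=None)[0]
    p,q=c1+d1*s[0],c2+d2*s[1];return ((p+q)/2).round(3),np.linalg.norm(p-q).round(3)
print("cap",tri((397,220),(217,125)))
f=lambda p:(350+(p[0]+.5)/5-.5,215+(p[1]+.5)/5-.5)
print("big top corners", tri(f((580,78)),(125,210)),tri(f((697,158)),(0,0))[0])
for s in[(125,210),(152,192),(175,201),(147,222)]:
  print(s,[tri(f(p),s) for p in[(580,78),(697,158),(604,293),(493,203)]])
E
python3 -c "
import cv2;a=cv2.imread('pics/scene3.png');cv2.imwrite('pics/s3c.png',cv2.resize(a[0:300,110:310],None,fx=2,fy=2))"
```

```text
cap (array([ 0.594, -0.152,  0.428]), np.float64(0.034))
big top corners (array([ 0.594, -0.337,  0.259]), np.float64(0.042)) [ 0.555 -0.337  0.602]
(125, 210) [(array([ 0.594, -0.337,  0.259]), np.float64(0.042)), (array([ 0.559, -0.372,  0.235]), np.float64(0.007)), (array([ 0.5  , -0.369,  0.177]), np.float64(0.038)), (array([ 0.544, -0.331,  0.212]), np.float64(0.085))]
(152, 192) [(array([ 0.589, -0.303,  0.297]), np.float64(0.0)), (array([ 0.556, -0.333,  0.279]), np.float64(0.048)), (array([ 0.499, -0.329,  0.224]), np.float64(0.009)), (array([ 0.539, -0.297,  0.251]), np.float64(0.038))]
(175, 201) [(array([ 0.591, -0.287,  0.28 ]), np.float64(0.042)), (array([ 0.56 , -0.315,  0.266]), np.float64(0.092)), (array([ 0.501, -0.311,  0.205]), np.float64(0.056)), (array([ 0.54 , -0.28 ,  0.229]), np.float64(0.006))]
(147, 222) [(array([ 0.596, -0.325,  0.231]), np.float64(0.002)), (array([ 0.562, -0.358,  0.209]), np.float64(0.049)), (array([ 0.5  , -0.356,  0.144]), np.float64(0.008)), (array([ 0.543, -0.32 ,  0.177]), np.float64(0.043))]
```

View pics/s3c.png

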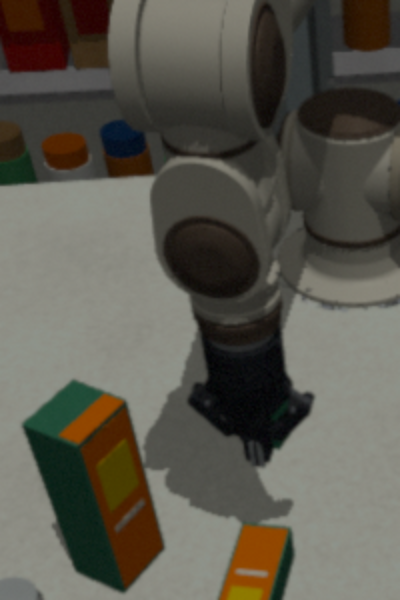

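View pics/top3.png

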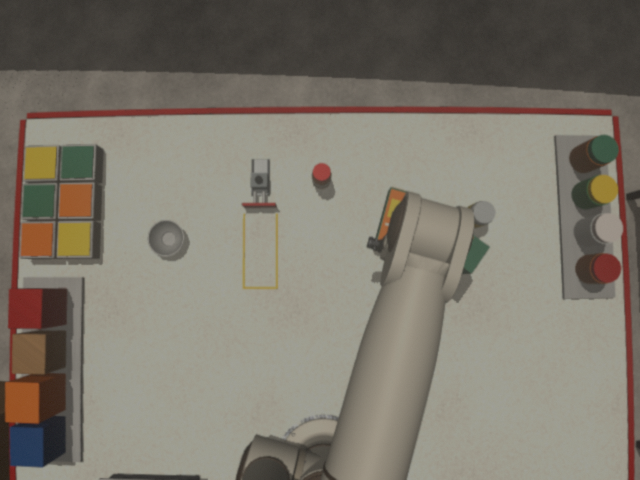

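```bash
python3 - <<'E'
from h import *
def atx(n,uv,x):
    c,d=ray(n,uv); return (c+d*(x-c[0])/d[0]).round(3)
print("w2 cap",[atx("scene",(217,125),x) for x in(.59,.62,.65)])
print("w1 barrel left bottom",[atx("scene",(190,66),x) for x in(.5,.54,.58)])
print("w1 barrel left upper",[atx("scene",(165,30),x) for x in(.5,.54,.58)])
print("carton proj",proj("scene",[[.642,-.186,.05],[.642,-.186,.41]]))
E
```

```text
w2 cap [array([ 0.59 , -0.169,  0.428]), array([ 0.62 , -0.167,  0.448]), array([ 0.65 , -0.165,  0.468])]
w1 barrel left bottom [array([ 0.5  , -0.204,  0.488]), array([ 0.54 , -0.2  ,  0.509]), array([ 0.58 , -0.196,  0.53 ])]
w1 barrel left upper [array([ 0.5  , -0.231,  0.551]), array([ 0.54 , -0.226,  0.569]), array([ 0.58 , -0.221,  0.587])]
carton proj [[233.79768677 291.44981145]
 [208.83414883 153.74923731]]
```

```bash
python3 -m creep '[[0,0.02,0,0,0,0,1],[0,0.04,0,0,0,0,1],[0,0.06,0,0,0,0,1],[0,0.08,0,0,0,0,1],[0,0.09,0,0,0,0,1],[0,0.09,0,0,0,0,1],[0,0.09,0,0,0,0,1],[0,0.09,0,0,0,0,1]]' 30
python3 - <<'E'
from h import *
o=bot.get_obs();print(o['ee_pos'],o['tcp_rot'],o['wrist_force'],o['torque'])
for n in("scene","top"):cv2.imwrite(f"pics/{n}4.png",optics.camera(n)[:,:,::-1])
E
```

```text
time: 5.5
ee_pos: [0.6412, -0.1853, 0.1415]
tcp_rot: [-180.0, -0.0, 74.1]
wrist_force: [0.4, 1.4, 0.8]
opening: 0.0853
[ 0.64123032 -0.18534347  0.14148297] [-1.79994654e+02 -3.73606412e-04  7.41451346e+01] [0.38945916 1.36161841 0.8082334 ] [ 0.02360819  0.07212722 -0.00754794]
```

View pics/scene4.png

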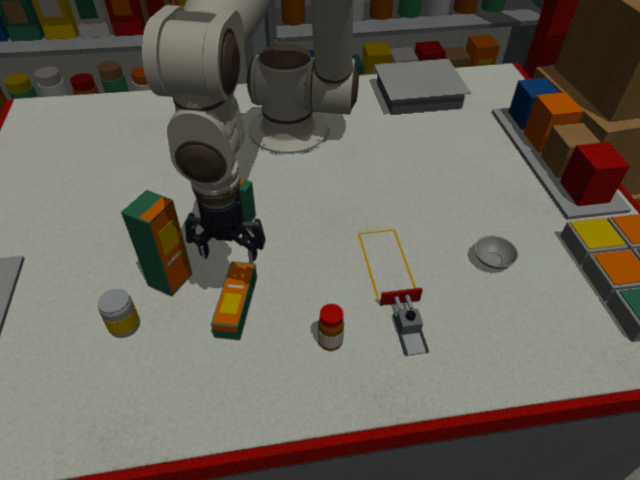

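The open fingers, at scene (198,250) and (258,245), straddle the carton's line. Descending.

```bash
python3 -m creep '[[0,0,0.03,0,0,0,1],[0,0,0.055,0,0,0,1],[0,0,0.075,0,0,0,1],[0,0,0.095,0,0,0,1],[0,0,0.11,0,0,0,1],[0,0,0.12,0,0,0,1],[0,0,0.128,0,0,0,1],[0,0,0.130,0,0,0,1]]'
python3 -m creep '[[0,0,0,0,0,0,0.55],[0,0,0,0,0,0,0.55],[0,0,0,0,0,0,0.55],[0,0,0,0,0,0,0.4],[0,0,0,0,0,0,0.4],[0,0,0,0,0,0,0.4]]' 40
python3 - <<'E'
from h import *
o=bot.get_obs();print(o['ee_pos'],o['tcp_rot'],o['wrist_force'],o['torque'])
for n in("scene","top"):cv2.imwrite(f"pics/{n}5.png",optics.camera(n)[:,:,::-1])
E
```

```text
time: 6.4
ee_pos: [0.6416, -0.1855, 0.0108]
tcp_rot: [-180.0, -0.0, 74.1]
wrist_force: [-0.4, 0.3, 0.5]
opening: 0.0851
time: 7.0
ee_pos: [0.6423, -0.1858, 0.0124]
tcp_rot: [179.9, 0.0, 74.1]
wrist_force: [0.1, -0.4, 4.8]
opening: 0.0555
[ 0.64232679 -0.18582524  0.01244127] [1.79898506e+02 1.34818140e-02 7.41345546e+01] [ 0.1046463  -0.42186825  4.78346368] [-0.25593062  0.15998838 -0.01985251]
```

View pics/scene5.png

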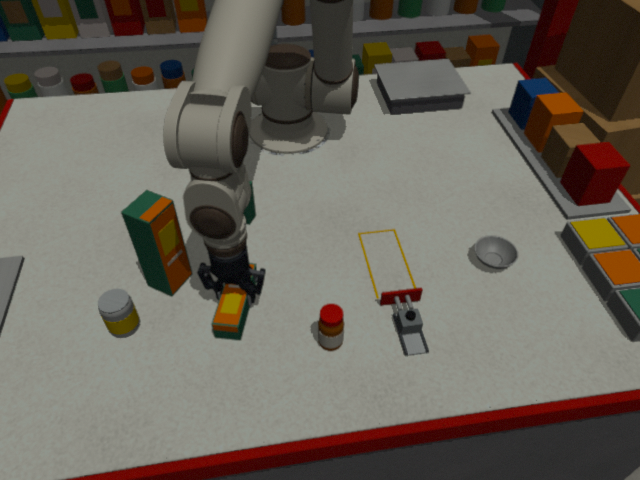

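Gripped at an opening of 55.5 mm. I'll lift it a few mm and pull it back before crossing.

```bash
python3 -m creep '[[0,0,-0.004,0,0,0,0.4],[0,0,-0.008,0,0,0,0.4],[0,-0.015,-0.008,0,0,0,0.4],[0,-0.035,-0.008,0,0,0,0.4],[0,-0.055,-0.008,0,0,0,0.4],[0,-0.07,-0.008,0,0,0,0.4],[0,-0.07,-0.008,0,0,0,0.4]]' 60
python3 - <<'E'
from h import *
o=bot.get_obs();print(o['ee_pos'],o['tcp_rot'],o['wrist_force'],o['torque'])
E
```

```text
time: 7.8
ee_pos: [0.5727, -0.1658, 0.019]
tcp_rot: [-179.9, -0.0, 74.1]
wrist_force: [0.1, 0.4, -4.7]
opening: 0.0551
[ 0.5727045  -0.16582339  0.01900368] [-1.79891746e+02 -7.97085114e-03  7.41437117e+01] [ 0.07292249  0.38205707 -4.74027731] [ 0.01815398 -0.04339365 -0.03301234]
```

```bash
python3 -m creep '[[0.02,-0.008,0,0,0,-0.02,0.4],[0.06,-0.023,0,0,0,-0.06,0.4],[0.10,-0.038,0,0,0,-0.1,0.4],[0.14,-0.054,0,0,0,-0.14,0.4],[0.18,-0.069,0,0,0,-0.18,0.4],[0.22,-0.085,0,0,0,-0.22,0.4],[0.25,-0.096,0,0,0,-0.25,0.4],[0.27,-0.104,0,0,0,-0.277,0.4]]'
python3 - <<'E'
from h import *
o=bot.get_obs();print(o['ee_pos'],o['tcp_rot'],o['wrist_force'],o['torque'])
E
```

```text
time: 8.6
ee_pos: [0.5483, 0.1243, 0.0193]
tcp_rot: [180.0, -0.0, 90.2]
wrist_force: [0.0, -0.3, -4.2]
opening: 0.0554
[0.54832622 0.12425813 0.01925537] [ 1.79994768e+02 -2.66824132e-02  9.01876908e+01] [ 1.77444874e-03 -3.43763229e-01 -4.22602634e+00] [-0.02307582  0.00355283 -0.00958735]
```

```bash
python3 -m creep '[[0.02,0,0,0,0,0,0.4],[0.036,0,0,0,0,0,0.4],[0.0435,0,0,0,0,0,0.4],[0.0435,0,0,0,0,0,0.4],[0.0435,0,0,0,0,0,0.4]]'
python3 - <<'E'
from h import *
o=bot.get_obs();print(o['ee_pos'],o['tcp_rot'],o['wrist_force'],o['torque'])
for n in("scene","top"):cv2.imwrite(f"pics/{n}6.png",optics.camera(n)[:,:,::-1])
a=cv2.imread("pics/scene6.png");cv2.imwrite("pics/s6c.png",cv2.resize(a[190:370,300:480],None,fx=3.3,fy=3.3,interpolation=cv2.INTER_CUBIC))
E
```

```text
time: 9.1
ee_pos: [0.5483, 0.1647, 0.0192]
tcp_rot: [-180.0, 0.0, 90.0]
wrist_force: [0.9, -0.7, -4.1]
opening: 0.0553
[0.54826323 0.16471579 0.019152  ] [-1.79983541e+02  2.17786310e-02  8.99939075e+01] [ 0.91598292 -0.72902524 -4.08071089] [-0.00978529 -0.01648851 -0.00871627]
```

View pics/s6c.png

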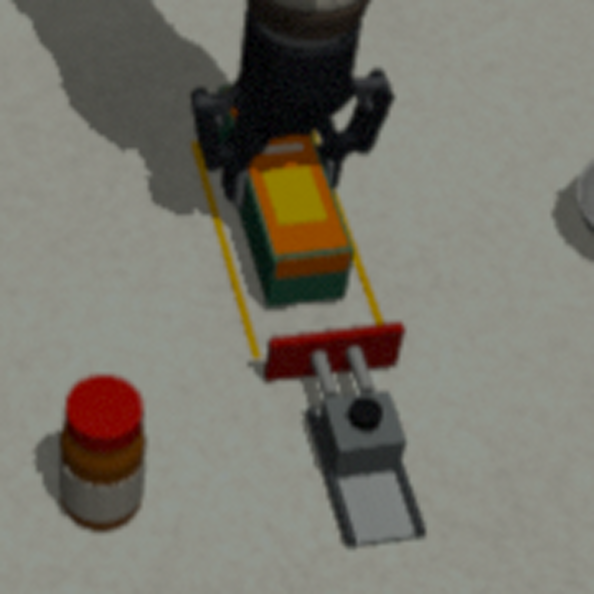

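View pics/top6.png

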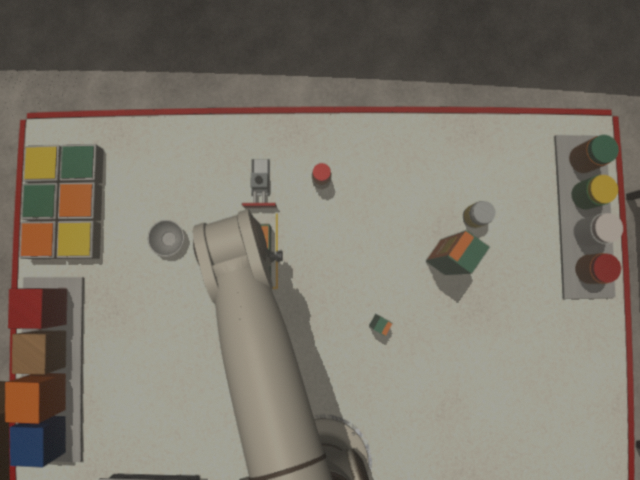

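```bash
python3 - <<'E'
from h import *
o=bot.get_obs();print(o['ee_pos'],o['tcp_rot'])
f=lambda p:(300+(p[0]+.5)/3.3-.5,190+(p[1]+.5)/3.3-.5)
for p,z in[((273,262),.0575),((353,250),.0575),((268,306),.0075),((348,296),.0075),((196,146),0),((255,358),0),((383,325),0),((342,200),0),((265,342),.043),((403,325),.043),((266,381),.003),((402,362),.003)]:print(p,onz("scene",f(p),z).round(4))
im=cv2.imread("pics/scene6.png");hsv=cv2.cvtColor(im,cv2.COLOR_BGR2HSV)
E
```

```text
[0.54827132 0.16439422 0.01922075] [-1.79991660e+02  1.49462862e-02  8.99528282e+01]
(273, 262) [0.6357 0.1378 0.0575]
(353, 250) [0.6336 0.1931 0.0575]
(268, 306) [0.6329 0.1397 0.0075]
(348, 296) [0.6327 0.1963 0.0075]
(196, 146) [0.4684 0.1249 0.    ]
(255, 358) [0.6694 0.1225 0.    ]
(383, 325) [0.6553 0.2157 0.    ]
(342, 200) [0.5385 0.219  0.    ]
(265, 342) [0.6891 0.1206 0.043 ]
(403, 325) [0.6892 0.213  0.043 ]
(266, 381) [0.6912 0.1245 0.003 ]
(402, 362) [0.6898 0.2182 0.003 ]
```

```bash
python3 -m creep '[[0.0015,0.01,0.002,0,0,0,0.4],[0.003,0.02,0.004,0,0,0,0.4],[0.003,0.03,0.006,0,0,0,0.4],[0.003,0.03,0.007,0,0,0,0.4],[0.003,0.03,0.0075,0,0,0,0.4],[0.003,0.03,0.0075,0,0,0,0.4]]'
```

```text
time: 9.8
ee_pos: [0.5789, 0.1683, 0.0125]
tcp_rot: [179.9, -0.0, 90.0]
wrist_force: [3.3, -0.4, 2.4]
opening: 0.0554
```

```bash
python3 -m creep '[[0,0.002,0,0,0,0,0.4],[0,0.004,0,0,0,0,0.4],[0,0.006,0,0,0,0,0.4],[0,0.008,0,0,0,0,0.4]]'; python3 -m creep '[[0,0.002,0,0,0,0,0.4],[0,0.004,0,0,0,0,0.4],[0,0.006,0,0,0,0,0.4]]'
```

```text
time: 10.2
ee_pos: [0.5846, 0.1684, 0.0125]
tcp_rot: [-179.9, -0.0, 90.0]
wrist_force: [-8.0, 0.1, 7.7]
opening: 0.0553
time: 10.5
ee_pos: [0.5907, 0.1684, 0.0125]
tcp_rot: [-179.9, -0.0, 90.0]
wrist_force: [-7.5, -0.2, 8.1]
opening: 0.0552
```

Part of this force is me pressing down on the counter, so I'll ease up slightly to get a clean baseline.

```bash
python3 -m creep '[[0,0,-0.0005,0,0,0,0.4],[0,0,-0.001,0,0,0,0.4],[0,0,-0.001,0,0,0,0.4]]';python3 -m creep '[[0,0.001,0,0,0,0,0.4],[0,0.002,0,0,0,0,0.4]]'
```

```text
time: 10.8
ee_pos: [0.5916, 0.1683, 0.0125]
tcp_rot: [-179.9, 0.0, 90.0]
wrist_force: [-2.8, 0.9, 1.2]
opening: 0.0552
time: 11.0
ee_pos: [0.5941, 0.1682, 0.0125]
tcp_rot: [-180.0, 0.0, 90.0]
wrist_force: [-1.6, -0.5, -0.9]
opening: 0.0551
```

```bash
for i in 1 ; do python3 -m creep '[[0,0.001,0,0,0,0,0.4],[0,0.002,0,0,0,0,0.4],[0,0.003,0,0,0,0,0.4]]'; python3 -m creep '[[0,0.001,0,0,0,0,0.4],[0,0.002,0,0,0,0,0.4]]';python3 -m creep '[[0,0.001,0,0,0,0,0.4],[0,0.002,0,0,0,0,0.4]]'; done
```

```text
time: 11.3
ee_pos: [0.5973, 0.1682, 0.0126]
tcp_rot: [-180.0, 0.0, 90.0]
wrist_force: [-1.6, 0.2, -2.3]
opening: 0.0553
time: 11.5
ee_pos: [0.5993, 0.1682, 0.0126]
tcp_rot: [-180.0, 0.0, 90.0]
wrist_force: [-0.9, -0.8, -3.4]
opening: 0.0551
time: 11.7
ee_pos: [0.6009, 0.1682, 0.0126]
tcp_rot: [-180.0, 0.0, 90.0]
wrist_force: [-2.6, -0.9, -2.7]
opening: 0.0555
```

```bash
python3 -m creep '[[0,0.001,0,0,0,0,0.4],[0,0.001,0,0,0,0,0.4]]'; python3 -m creep '[[0,0.001,0,0,0,0,0.4],[0,0.001,0,0,0,0,0.4]]';python3 -m creep '[[0,0.001,0,0,0,0,0.4],[0,0.001,0,0,0,0,0.4]]'
```

```text
time: 11.9
ee_pos: [0.6019, 0.1682, 0.0126]
tcp_rot: [-180.0, 0.0, 90.0]
wrist_force: [-3.4, -0.7, -3.0]
opening: 0.0552
time: 12.1
ee_pos: [0.6027, 0.1682, 0.0126]
tcp_rot: [-179.9, 0.0, 90.0]
wrist_force: [-4.6, -1.6, -3.3]
opening: 0.0553
time: 12.3
ee_pos: [0.6035, 0.1682, 0.0126]
tcp_rot: [-179.9, 0.0, 90.0]
wrist_force: [-5.7, -1.2, -1.9]
opening: 0.0551
```

Contact came at about TCP x = 0.600, and the force is rising about 1.4 N per mm. Pressing on to about 9 N at the wrist, which is about 8 N on the stop.

```bash
python3 -m creep '[[0,0.001,0,0,0,0,0.4],[0,0.002,0,0,0,0,0.4],[0,0.0025,0,0,0,0,0.4],[0,0.0025,0,0,0,0,0.4]]'; python3 -m creep '[[0,0,0,0,0,0,0.4],[0,0,0,0,0,0,0.4]]'
```

```text
time: 12.7
ee_pos: [0.6053, 0.1682, 0.0126]
tcp_rot: [-179.8, 0.0, 90.0]
wrist_force: [-10.3, -0.6, -0.3]
opening: 0.0551
time: 12.9
ee_pos: [0.6053, 0.1682, 0.0126]
tcp_rot: [-179.8, 0.0, 90.0]
wrist_force: [-10.2, -0.0, 0.6]
opening: 0.0556
```

```bash
python3 -m creep '[[0,0,0,0,0,0,0.4],[0,0,0,0,0,0,0.4],[0,0,0,0,0,0,0.4],[0,0,0,0,0,0,0.4],[0,0,0,0,0,0,0.4],[0,0,0,0,0,0,0.4]]' 40; python3 -m creep '[[0,0,0,0,0,0,0.4],[0,0,0,0,0,0,0.4]]' 20;python3 -m creep '[[0,0,0,0,0,0,1],[0,0,0,0,0,0,1],[0,0,0,0,0,0,1],[0,0,0,0,0,0,1],[0,0,0,0,0,0,1],[0,0,0,0,0,0,1],[0,0,0,0,0,0,1]]' 
python3 - <<'E'
from h import *
for n in("scene","top"):cv2.imwrite(f"pics/{n}7.png",optics.camera(n)[:,:,::-1])
a=cv2.imread("pics/scene7.png");cv2.imwrite("pics/s7c.png",cv2.resize(a[190:370,300:480],None,fx=3.3,fy=3.3,interpolation=cv2.INTER_CUBIC))
E
```

```text
time: 13.5
ee_pos: [0.6054, 0.1682, 0.0126]
tcp_rot: [-179.9, 0.0, 90.0]
wrist_force: [-10.6, -0.9, 0.3]
opening: 0.0554
time: 13.7
ee_pos: [0.6054, 0.1682, 0.0126]
tcp_rot: [-179.9, 0.0, 90.0]
wrist_force: [-9.7, -1.3, 0.4]
opening: 0.0557
time: 14.4
ee_pos: [0.6067, 0.1682, 0.0128]
tcp_rot: [180.0, 0.0, 90.0]
wrist_force: [0.6, -0.5, -0.2]
opening: 0.0856
```

View pics/s7c.png

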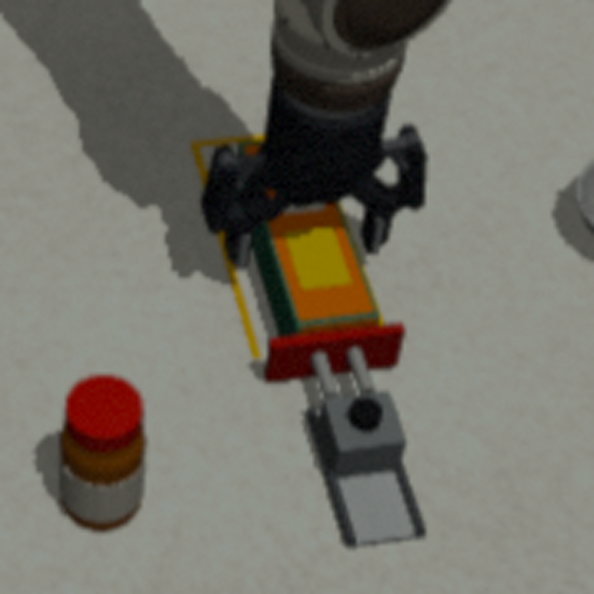

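The fingers are open on both sides, at crop (235,250) and (375,235). The carton lies label up against the red pad at crop (335,350). Withdrawing straight up.

```bash
python3 -m creep '[[0,0,-0.01,0,0,0,1],[0,0,-0.03,0,0,0,1],[0,0,-0.06,0,0,0,1],[0,0,-0.1,0,0,0,1],[0,0,-0.14,0,0,0,1],[0,-0.04,-0.18,0,0,0,1],[0,-0.09,-0.2,0,0,0,1],[0,-0.14,-0.2,0,0,0,1]]'; python3 -m creep '[[0,-0.04,0,0,0,0,1],[-0.04,-0.08,0,0,0,0,1],[-0.08,-0.1,0,0,0,0,1],[-0.12,-0.1,0,0,0,0,1],[-0.16,-0.1,0,0,0,0,1],[-0.2,-0.1,0,0,0,0,1],[-0.2,-0.1,0,0,0,0,1]]'
python3 - <<'E'
from h import *
for n in("scene","top"):cv2.imwrite(f"pics/{n}8.png",optics.camera(n)[:,:,::-1])
a=cv2.imread("pics/top8.png");cv2.imwrite("pics/t8c.png",cv2.resize(a[150:300,220:340],None,fx=4,fy=4,interpolation=cv2.INTER_CUBIC))
E
```

```text
time: 15.3
ee_pos: [0.4756, 0.1684, 0.2156]
tcp_rot: [179.7, -0.1, 90.0]
wrist_force: [-0.7, -0.4, 0.4]
opening: 0.0856
time: 16.0
ee_pos: [0.3755, -0.0353, 0.2132]
tcp_rot: [179.9, 0.1, 89.7]
wrist_force: [1.0, 0.8, 0.3]
opening: 0.0858
```

View pics/t8c.png

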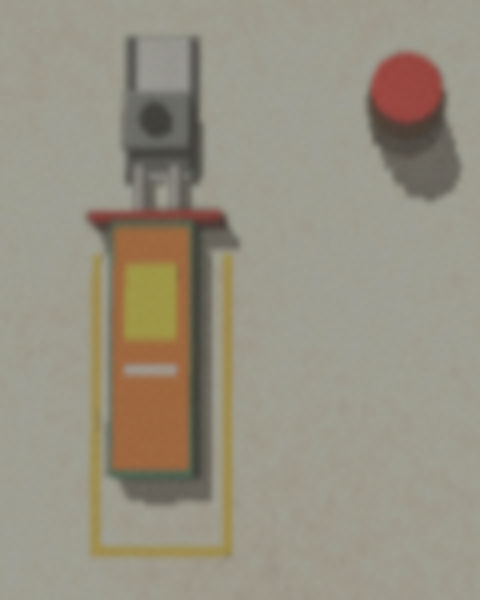

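View pics/scene8.png

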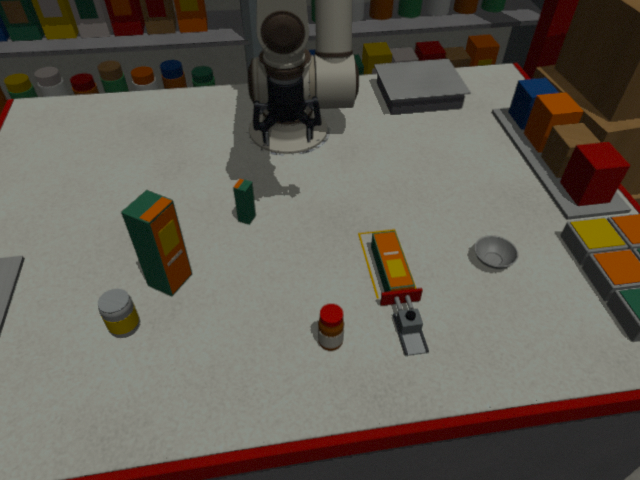

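Both views show the carton lying label up in the bay. Its end touches the red pad (top view, crop row about 224). I'll measure centring and squareness, and compare against the first picture for movement of the other objects.

```bash
python3 - <<'E'
from h import *
im=cv2.imread("pics/top8.png");hsv=cv2.cvtColor(im,cv2.COLOR_BGR2HSV)
m=((hsv[...,0]<32)&(hsv[...,1]>110)&(hsv[...,2]>90)).astype(np.uint8);k=np.zeros_like(m);k[206:269,247:269]=m[206:269,247:269]
k=cv2.morphologyEx(k,cv2.MORPH_CLOSE,np.ones((5,5)))
cs=max(cv2.findContours(k,0,2)[0],key=cv2.contourArea)
W=np.array([onz("top",p[0],.05)[:2] for p in cs]);print(cv2.minAreaRect((W*1000).astype(np.float32)))
g=lambda p:(220+(p[0]+.5)/4-.5,150+(p[1]+.5)/4-.5)
for p in[(112,225),(192,224),(110,473),(192,473)]:print(onz("top",g(p),.05).round(4))
a=cv2.imread("pics/scene0.png");b=cv2.imread("pics/scene8.png");d=cv2.absdiff(a,b).max(2)
for n,(x0,y0,x1,y1) in dict(jar=(312,300,350,352),tin=(95,285,143,340),bowl=(470,232,520,275),big=(120,188,190,295)).items():print(n,d[y0:y1,x0:x1].mean().round(2),(d[y0:y1,x0:x1]>40).sum())
E
```

```text
((603.2478637695312, 169.9910430908203), (155.8624267578125, 47.392635345458984), 0.07506939768791199)
[0.6842 0.1949 0.05  ]
[0.6844 0.1421 0.05  ]
[0.5208 0.1955 0.05  ]
[0.5204 0.1419 0.05  ]
jar 2.39 0
tin 1.54 0
bowl 1.51 0
big 2.35 0
```

```bash
python3 -c "
from workcell import bot
print(bot.job_done(), bot.get_obs()['time'])"
```

```text
the job is handed in; nothing more can be done
the job is handed in; nothing more can be done
```

The green carton is lying label up in the bay, with its end against the red stop, and the job is handed in. The last move ended at 16.0 s, against the 67 s limit.

- **What I did:** I tipped the middle carton over with shut fingers on the label. I then gripped it lying down, carried it about 8 mm above the counter into the bay and slid it up to the stop.
- **The push:** The wrist read about 10 N for about 1 s. Take off roughly 1–2 N for sliding friction and the stop felt about 8–9 N, slightly above the 8 N asked for but within 5–14 N. I then opened the fingers and withdrew straight up.
- **Resting position:** The top camera puts the carton's centre line 1–2 mm from the bay's (y about 0.169–0.170 against 0.168) and its long side within about 0.1° of the bay's. Its end is level with the pad face.
- **Other objects:** The jar, tin, bowl and big look-alike show no change between the first and last pictures. The small look-alike was in view and still standing, but I did not compare it pixel by pixel.
- **What disagreed:**
  - While sliding in the bay I was briefly pressing down too hard: about 8 N up at the wrist and 8 N of drag. This was before reaching the stop, and I eased off before making contact.
  - The scene camera reads across the bay about 2 mm differently from the top camera, which is within calibration.

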